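# Slide the tall document box into the labelling corner

### The job

Push the tall document box across the bench into the low wooden labelling corner, so that the box's foot sits flush against both the back rail and the left-hand stop. Push only on the black foot, low down, so that the box slides upright and never rocks or tips; do not touch the cardboard part above the foot, and do not grip or lift the box. Leave the jar, the cup and the pile of books where they are, and finish clear of everything.

Things in the scene. Friction and masses are not known exactly. Their poses are not given: they have to be found in the camera images.
- docbox: Tall heavy loose box, 1.0 to 1.5 kg, 230 mm high; friction on the bench 0.75 to 1.15. Foot: solid black slab 100 (x) by 170 (y) by 36 mm high. upper stands on it. Origin: centre of the foot's underside. x: along the 100 mm depth, roughly away from the robot; y: along the 170 mm length, roughly to the robot's left; z up. A push on the foot slides it; one along x above 45 mm may tip it.
- upper: Cardboard box, 60 (docbox x) by 130 (docbox y) by 194 mm high, blue lid band, blank labels, fixed on the foot, 36 to 230 mm above the bench; the foot juts out 20 mm all round. Not to be touched. Origin: centre of its underside; axes as docbox.
- corner: Fixed low L-shaped wooden corner, 30 mm high, boards 24 mm thick. Origin: inner corner at bench level. x points away from the robot (within 0.15 rad), y left. Back rail's inner face: x = 0, y from -350 to 0 mm; left stop's inner face: y = 0, x from -130 to 0 mm. With the foot flush in the corner, docbox's origin is at (-50, -85) mm in this frame, axes parallel.
- foot_center (a point): Centre of the box's black foot, 18 mm above docbox's origin; same axes.
- jar_mid (a point): Bystander: loose white glue jar with a red cap, 64 mm diameter, 85 mm high; point on its axis half-way up.
- cup_mid (a point): Bystander: loose grey open cup, about 76 mm across the rim, 90 mm high; point on its axis half-way up.
- books_mid (a point): Bystander: loose pile of three books (one piece), about 150 mm (x) by 105 mm (y), 66 mm high, standing to the left of the corner; point at its middle, half-way up.

How it is judged:
By the outcome, as a careful person would: the job done as asked, in the order asked, and still so for the second after the job is handed in, with the robot touching nothing.
It also fails if it takes over 66 s, if anything falls off the work surface, if the arm or the gripper's body presses on something with over 40 N, if the wrist force passes 120 N, or if a joint passes its speed limit or range.

### The arm

A 6-joint arm with a two-finger parallel gripper is mounted at the origin on the work surface. World frame = base frame: x ahead of the robot, y to its left, z up, the work surface at z = 0. Lengths are in m, angles in rad, forces in N, time in s.
With the tool pointing down it reaches from about 0.325 to 0.775 m from the base axis. Payload 5.5 kg.
Tool frame: the origin (TCP) lies midway between the tips of the shut fingers; the grasp point (between the pads) lies 19 mm behind it (env.grip_point_offset is the distance from the TCP to the grasp point, in m); z points along the fingers, x is the direction in which the jaws open and shut, and the axes are right-handed (so a half turn about z gives the same grasp; the last joint's range is limited). The gripper opens to 85 mm and grips with 20 to 120 N. Pads are 22 mm wide; open, the fingers measure 114 mm over their backs; the gripper's body (76 mm by 85 mm) begins 54 mm behind the grasp point. The pads swing forward as they close: fully open they stand 13 mm farther back than shut.
Start: joints at [1.064, 0.091, 1.231, -0, 1.82, -0.057], TCP at [0.261, 0.54, 0.231] pointing down, gripper open.
Joint ranges: [-2.87, 2.87], [-0.86, 2.18], [0.17, 2.46], [-1.51, 4.65], [0.06, 2.69], [-2.65, 2.65]. Speed limits (rad/s): [2.57, 2.57, 3.01, 3.14, 3.14, 3.14].

### API

Orientations are given as a unit quaternion [x, y, z, w].
In Python, from station import env gives the robot as it stands.
- The arm moves only by the tool move_arm, never from a script. Its argument "targets" is a list that holds one entry, the list of rows, each a list of 6 numbers: the shift along the tool's x, y, z in m, then the turn, a rotation vector about the tool's x, y, z in degrees. A call has exactly 8 rows; each row is the pose to reach, as a shift and turn from the pose measured when the call began, along the tool's axes at that moment; what a row does not reach only later rows make up. A row lasts 1/8 s, in which the tool goes at most 62.5 mm and 10.7 degrees, less where a joint would pass 70% of its speed; a pose out of reach is approached as far as the arm can. A call with a gripper value outside its range is refused whole. "gripper" is the opening, from 0 (shut) to 1 (fully open), set as the call begins (left out, the last holds). The fingers move at their own pace and stop on an object; "grip_force" is the grip in N (left out, the last holds). Time passes only in rows, so rows that repeat a pose let the fingers close, or fill a call up. It gives the time, the measured TCP pose, the force and the opening at its end, in the units of the state.
- env.get_obs(): the state, without advancing time (a new reading comes with each control period).
- env.capture(name): name is "scene" or "top" or "wrist"; returns the picture (420x560x3 uint8, red, green, blue); there is no depth.
- env.get_calibration(name): a dict with "fx", "fy", "cx", "cy" (pixels), "dist_coeffs" ([k1, k2, p1, p2, k3] as OpenCV has them; the pictures are not rectified), "rvec" (rotation vector, rad) and "tvec" (3), from world to camera coordinates, as OpenCV has them. Camera axes: x right, y down, z forward; pixel columns grow to the right and rows downward; lengths in m; the calibration is good to about 2 mm. A picture is of the moment at which its call begins: read the wrist's pose just before it. get_calibration takes no time and is no camera call; for the wrist camera it gives the pose at the moment of the call.
- env.hand_in(): hands the job in, once; it reports no verdict.
The state is a dict: "time": time; "joints": joint angles; "qd": joint speeds; "joint_efforts": joint torques, N m; "tcp_pos": TCP position; "orientation": TCP orientation; "force": force on the tool from outside, world axes, zero at the start; "moment": the same for the moment, N m; "width": opening from 0.0 (shut) to 1.0 (fully open).
Only numpy, scipy, OpenCV 4.12 (cv2) and the standard library are available. Lean on these libraries where they do the work, as an engineer would, in place of code of your own. Each camera call takes 0.05 s, during which the arm holds its last target.

## Working session

There is one attempt and no reset: what is moved stays moved. The work goes in short steps, Python scripts to look and compute and a tool call to move; the robot and the scene stay as the last step left them, time stands still between calls to the robot, and variables do not carry over. Pictures are saved under pics/ and viewed, and the job is handed in when it is done.

Besides the shell and the picture viewer there is one more tool, called by a JSON object that holds its "op" and its "data", one argument or row to a line. move_arm: Moves the arm, as the interface text tells. Its arguments: {"type":"object","properties":{"targets":{"type":"array"},"gripper":{"type":"number"},"grip_force":{"type":"number"}},"required":["targets"]}

```bash
mkdir -p pics; ls
python3 - <<'E'
from station import env
import cv2
for n in ["scene","top","wrist"]:
    cv2.imwrite(f"pics/{n}0.png",env.capture(n)[:,:,::-1])
    c=env.get_calibration(n);print(n,c)
print(env.get_obs())
E
```

```text
pics
scene {'fx': 508.94051967464827, 'fy': 508.94051967464827, 'cx': 268.64627639583546, 'cy': 222.58957398391792, 'dist_coeffs': array([-0.13505672,  0.        ,  0.        ,  0.        ,  0.        ]), 'rvec': array([ 1.54518534,  2.0494706 , -0.78630679]), 'tvec': array([ 0.16242137, -0.36596825,  1.96519943])}
top {'fx': 388.2351958243541, 'fy': 388.2351958243541, 'cx': 278.5178716372768, 'cy': 214.71639437530504, 'dist_coeffs': array([-0.1119446,  0.       ,  0.       ,  0.       ,  0.       ]), 'rvec': array([ 2.09937158, -2.1600775 ,  0.1832691 ]), 'tvec': array([-0.00754257,  0.59751404,  1.08926426])}
wrist {'fx': 298.8624337799157, 'fy': 298.8624337799157, 'cx': 275.23206371577874, 'cy': 209.63765593944512, 'dist_coeffs': array([-0.0258489,  0.       ,  0.       ,  0.       ,  0.       ]), 'rvec': array([-2.42556817, -1.52156698, -0.2422668 ]), 'tvec': array([-0.59930969, -0.03962295,  0.37930867])}
{'time': 0.15, 'joints': array([ 1.06431879e+00,  9.17318122e-02,  1.23162071e+00,  1.56723941e-05,
        1.81978933e+00, -5.66586337e-02]), 'qd': array([-0.001574  , -0.00282921, -0.00477477,  0.00193173,  0.00112233,
       -0.00040101]), 'joint_efforts': array([ 1.56522077e-03, -4.59371674e+01, -4.18528497e+01, -5.95253800e-05,
        9.48353758e-03,  4.70777286e-05]), 'tcp_pos': array([0.26075435, 0.54014445, 0.23037667]), 'orientation': array([ 8.46994135e-01,  5.31601670e-01, -6.82015464e-04,  3.67311799e-04]), 'force': array([-0.62089148, -0.00165177,  0.73817079]), 'moment': array([ 0.02216198, -0.00513589,  0.0051503 ]), 'width': 1.0028239801173682}
```

View pics/scene0.png

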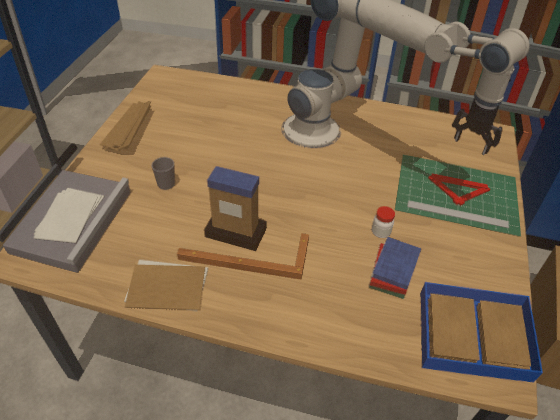

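View pics/top0.png

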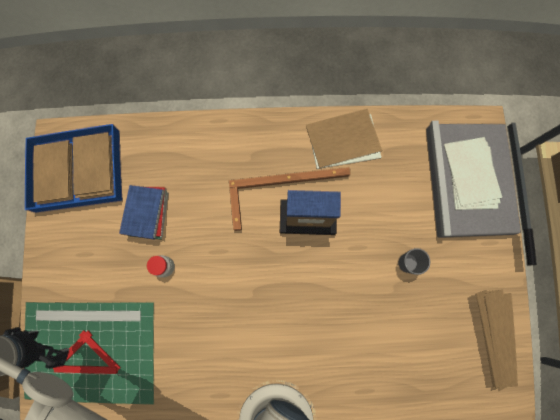

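View pics/wrist0.png

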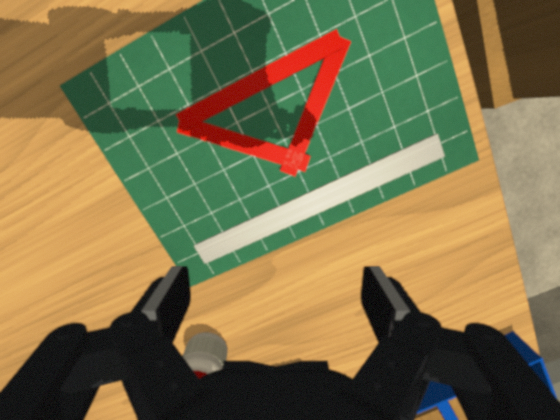

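Run:
```python
import cv2
a=cv2.imread("pics/top0.png")
cv2.imwrite("pics/top0c.png",cv2.resize(a[155:255,220:360],None,fx=5.7,fy=5.7,interpolation=cv2.INTER_CUBIC))
b=cv2.imread("pics/scene0.png")
cv2.imwrite("pics/scene0c.png",cv2.resize(b[150:285,170:320],None,fx=4.4,fy=4.4,interpolation=cv2.INTER_CUBIC))
```

```text
(no output)
```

View pics/top0c.png

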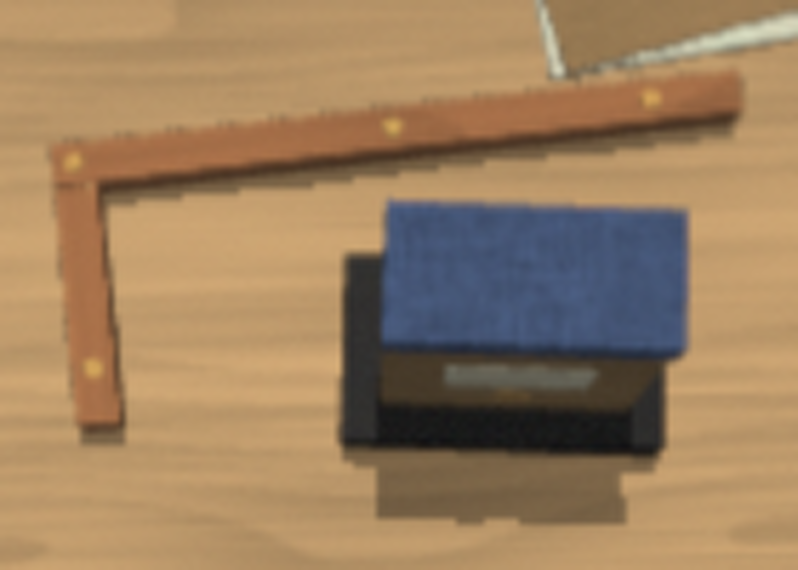

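View pics/scene0c.png

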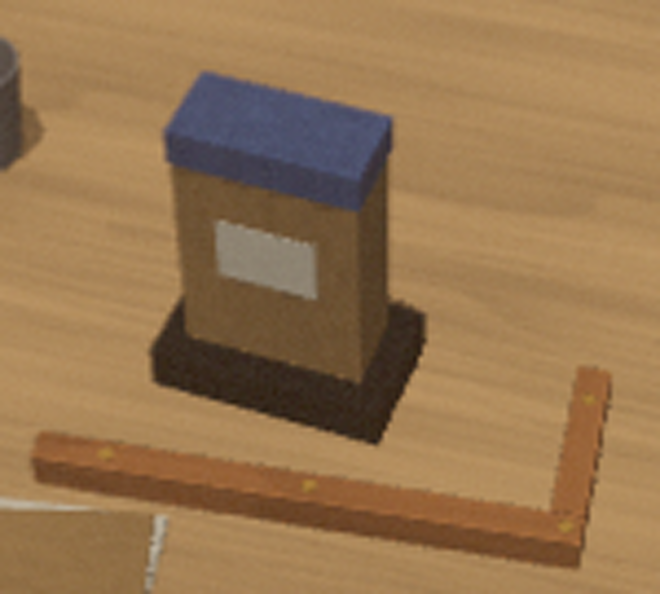

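```bash
cat > h.py <<'E'
import numpy as np, cv2
from scipy.optimize import least_squares
from station import env
def unc(p,s,o): return [(p[0]+.5)/s-.5+o[0],(p[1]+.5)/s-.5+o[1]]
def proj(n,P):
    c=env.get_calibration(n);K=np.array([[c['fx'],0,c['cx']],[0,c['fy'],c['cy']],[0,0,1]])
    return cv2.projectPoints(np.array(P,float).reshape(-1,1,3),c['rvec'],c['tvec'],K,c['dist_coeffs'])[0].reshape(-1,2)
def place(q,P):
    P=np.array(P,float)/1000;c,s=np.cos(q[2]),np.sin(q[2])
    return np.c_[q[0]+c*P[:,0]-s*P[:,1],q[1]+s*P[:,0]+c*P[:,1],P[:,2]]
def fit(obs,q0):
    # obs: list of (cam, pts3d mm, px)
    f=lambda q:np.concatenate([(proj(n,place(q,P))-np.array(U)).ravel() for n,P,U in obs])
    r=least_squares(f,q0,loss='soft_l1',x_scale=[.01,.01,.05])
    return r.x,f(r.x).reshape(-1,2)
def ray(n,uv,z):
    c=env.get_calibration(n);K=np.array([[c['fx'],0,c['cx']],[0,c['fy'],c['cy']],[0,0,1]])
    x=cv2.undistortPoints(np.array([[uv]],float),K,c['dist_coeffs'])[0,0]
    R=cv2.Rodrigues(c['rvec'])[0];t=np.array(c['tvec']);C=-R.T@t;d=R.T@np.r_[x,1]
    return C+d*(z-C[2])/d[2]
E
python3 - <<'E'
from h import *
T=lambda L:[unc(p,5.7,(220,155)) for p in L]; S=lambda L:[unc(p,4.4,(170,150)) for p in L]
co=[("top",[(24,24,30),(24,-350,30),(0,-350,30),(0,0,30),(-130,0,30),(-130,24,30)],T([(50,147),(740,70),(743,113),(98,185),(122,424),(80,424)])),
("scene",[(24,24,30),(-130,0,30),(-130,24,30),(24,-350,30),(0,-350,30),(0,0,30)],S([(580,548),(580,367),(610,374),(33,459),(40,432),(553,510)]))]
bo=[("top",[(50,85,36),(-50,85,36),(-50,-85,36),(30,65,230),(30,-65,230),(-30,-65,230),(-30,65,230)],T([(347,254),(341,445),(660,452),(388,200),(688,210),(686,352),(380,347)])),
("scene",[(50,85,36),(50,85,0),(50,-85,36),(50,-85,0),(-50,85,36),(30,-65,230),(30,65,230),(-30,65,230),(-30,-65,230)],S([(383,412),(378,443),(153,350),(152,383),(424,313),(166,130),(362,177),(392,118),(207,72)]))]
np.set_printoptions(precision=4,suppress=True)
for o in (co,bo):
    for k in (o,o[:1],o[1:]):
        q,r=fit(k,[.6,0,0]);print(q,np.abs(r).mean())
    q,r=fit(o,[.6,0,0]);print(r.round(1).tolist())
print("cup",ray("top",(415,260),.09),"jar",ray("top",(158,265),.085),"books",ray("top",(144,211),.066))
E
```

```text
[0.6925 0.1015 0.0858] 0.748944959662392
[0.6906 0.0997 0.0857] 0.2550759595268559
[0.6959 0.1041 0.0887] 0.35815567125892755
[[-0.6, -0.8], [-0.6, -0.7], [0.0, -0.8], [-0.5, -0.8], [-0.6, -0.6], [-1.3, 0.3], [0.0, -1.4], [-0.6, -0.9], [0.4, -1.3], [-1.2, -1.4], [-0.3, -1.4], [-0.9, -0.5]]
[ 0.5932 -0.1109 -0.0545] 0.6175174783317532
[ 0.5921 -0.1125 -0.0593] 0.5573557389698607
[ 0.5948 -0.1094 -0.0543] 0.37652714163518575
[[-1.0, -0.2], [-0.8, -0.7], [0.6, -0.5], [-0.5, 0.8], [-1.3, 0.4], [-0.9, -0.9], [0.3, -1.4], [-1.0, -0.6], [0.2, 0.1], [-1.0, -0.7], [0.1, -0.4], [0.5, -1.1], [0.2, -0.4], [-0.7, -0.3], [-0.2, -0.7], [-0.8, -0.4]]
cup [ 0.4495 -0.406   0.09  ] jar [0.4567 0.3204 0.085 ] books [0.6172 0.3722 0.066 ]
```

```bash
cat >> h.py <<'E'
from scipy.spatial.transform import Rotation as Ro
def plan(pos,Rt):
    """shift & rotvec(deg) in current tool axes to reach world pos, Ro Rt"""
    o=env.get_obs();R=Ro.from_quat(o['orientation'])
    return R.inv().apply(np.array(pos)-o['tcp_pos']), (R.inv()*Rt).as_rotvec(degrees=True)
def mk(xax,zax):
    z=np.array(zax,float);z/=np.linalg.norm(z);x=np.array(xax,float);x-=z*(x@z);x/=np.linalg.norm(x)
    return Ro.from_matrix(np.c_[x,np.cross(z,x),z])
np.set_printoptions(precision=4,suppress=True)
E
python3 - <<'E'
from h import *
c=env.get_calibration("wrist");o=env.get_obs();R=Ro.from_quat(o['orientation'])
Rc=cv2.Rodrigues(c['rvec'])[0];C=-Rc.T@c['tvec']
print(C,R.inv().apply(C-o['tcp_pos']),"cam axes in tool",R.inv().apply(Rc))
print(R.as_matrix())
E
```

```text
[0.1886 0.5747 0.3725] [-0.0005 -0.0801 -0.1421] cam axes in tool [[ 1.      0.0005 -0.0011]
 [-0.0009  0.9503 -0.3114]
 [ 0.0009  0.3114  0.9503]]
[[ 0.4348  0.9005 -0.0008]
 [ 0.9005 -0.4348 -0.0013]
 [-0.0015 -0.0001 -1.    ]]
```

Run:
```python
from h import *
o=env.get_obs();q=o['joints']
def fk(q):return Ro.from_euler('ZYZYZ',[q[0],q[1]+q[2],q[3],q[4],q[5]+np.pi])
print((fk(q).inv()*Ro.from_quat(o['orientation'])).magnitude())
g=.086
ex=np.array([np.cos(g),np.sin(g),0]);ey=np.array([-np.sin(g),np.cos(g),0]);ez=np.array([0,0,1.])
def sol(R,j1,a):
    M=(Ro.from_euler('ZY',[j1,a]).inv()*R)
    e=M.as_euler('ZYZ'); 
    w=lambda x:(x+np.pi)%(2*np.pi)-np.pi
    j4=e[0]; j4=j4 if j4>-1.51 else j4+2*np.pi
    return np.array([j4,e[1],w(e[2]-np.pi)])
for a in(1.3,1.6,1.9):
  for t in(30,40):
    t*=np.pi/180
    zt=-np.cos(t)*ez+np.sin(t)*ey
    print("a",a,"t",t,"A",sol(mk(-ex,zt),-.35,a),"B",sol(mk(ex,zt),-.35,a),"C",sol(mk(ey,zt),-.35,a))
    zt=-np.cos(t)*ez+np.sin(t)*ex
    print("   X",sol(mk(ey,zt),-.15,a))
```

```text
Traceback (most recent call last):
  File "scipy/spatial/transform/_rotation.pyx", line 1413, in scipy.spatial.transform._rotation.Rotation.from_euler
ValueError: Expected axis specification to be a non-empty string of upto 3 characters, got ZYZYZ
```

Run:
```python
from h import *
o=env.get_obs();q=o['joints']
def fk(q):return Ro.from_euler('ZY',[q[0],q[1]+q[2]])*Ro.from_euler('ZYZ',[q[3],q[4],q[5]+np.pi])
print((fk(q).inv()*Ro.from_quat(o['orientation'])).magnitude())
g=.086
ex=np.array([np.cos(g),np.sin(g),0]);ey=np.array([-np.sin(g),np.cos(g),0]);ez=np.array([0,0,1.])
def sol(R,j1,a):
    M=(Ro.from_euler('ZY',[j1,a]).inv()*R)
    e=M.as_euler('ZYZ'); 
    w=lambda x:(x+np.pi)%(2*np.pi)-np.pi
    j4=e[0]; j4=j4 if j4>-1.51 else j4+2*np.pi
    return np.array([j4,e[1],w(e[2]-np.pi)])
for a in(1.3,1.6,1.9):
  for t in(30,40):
    t*=np.pi/180
    zt=-np.cos(t)*ez+np.sin(t)*ey
    print("a",a,"t",t,"A",sol(mk(-ex,zt),-.35,a),"B",sol(mk(ex,zt),-.35,a),"C",sol(mk(ey,zt),-.35,a))
    zt=-np.cos(t)*ez+np.sin(t)*ex
    print("   X",sol(mk(ey,zt),-.15,a))
```

```text
2.688950631702782e-16
a 1.3 t 0.5235987755982988 A [0.5275 2.021  2.8963] B [ 0.5275  2.021  -0.2453] C [ 0.5275  2.021  -1.8161]
   X [ 0.1206  1.3318 -1.8048]
a 1.3 t 0.6981317007977318 A [0.7191 2.0561 2.9829] B [ 0.7191  2.0561 -0.1587] C [ 0.7191  2.0561 -1.7295]
   X [ 0.1645  1.1622 -1.8188]
a 1.6 t 0.5235987755982988 A [0.4794 1.7577 2.7443] B [ 0.4794  1.7577 -0.3973] C [ 0.4794  1.7577 -1.9681]
   X [ 0.1364  1.0342 -1.8462]
a 1.6 t 0.6981317007977318 A [0.6455 1.8224 2.7805] B [ 0.6455  1.8224 -0.3611] C [ 0.6455  1.8224 -1.9319]
   X [ 0.1984  0.8671 -1.8824]
a 1.9 t 0.5235987755982988 A [0.472  1.4906 2.6071] B [ 0.472   1.4906 -0.5345] C [ 0.472   1.4906 -2.1053]
   X [ 0.1747  0.7377 -1.906 ]
a 1.9 t 0.6981317007977318 A [0.622  1.58   2.6018] B [ 0.622   1.58   -0.5398] C [ 0.622   1.58   -2.1106]
   X [ 0.2799  0.5752 -1.9896]
```

```bash
cat >> h.py <<'E'
def frame(g): return np.array([np.cos(g),np.sin(g),0]),np.array([-np.sin(g),np.cos(g),0]),np.array([0,0,1.])
def RX(g,t=30):
    ex,ey,ez=frame(g);t=np.radians(t);return mk(ey,-np.cos(t)*ez+np.sin(t)*ex)
def RB(g,t=40):
    ex,ey,ez=frame(g);t=np.radians(t);return mk(ex,-np.cos(t)*ez+np.sin(t)*ey)
E
python3 - <<'E'
from h import *
s,r=plan([.42,.2,.27],RX(-.055));print(s,r)
for k in range(1,9):print([round(v,3) for v in s*k/8]+[round(v,1) for v in r*k/8],end=",")
E
```

```text
[-0.2371  0.2913 -0.0393] [-29.629    6.0059 -22.0772]
[np.float64(-0.03), np.float64(0.036), np.float64(-0.005), np.float64(-3.7), np.float64(0.8), np.float64(-2.8)],[np.float64(-0.059), np.float64(0.073), np.float64(-0.01), np.float64(-7.4), np.float64(1.5), np.float64(-5.5)],[np.float64(-0.089), np.float64(0.109), np.float64(-0.015), np.float64(-11.1), np.float64(2.3), np.float64(-8.3)],[np.float64(-0.119), np.float64(0.146), np.float64(-0.02), np.float64(-14.8), np.float64(3.0), np.float64(-11.0)],[np.float64(-0.148), np.float64(0.182), np.float64(-0.025), np.float64(-18.5), np.float64(3.8), np.float64(-13.8)],[np.float64(-0.178), np.float64(0.218), np.float64(-0.029), np.float64(-22.2), np.float64(4.5), np.float64(-16.6)],[np.float64(-0.207), np.float64(0.255), np.float64(-0.034), np.float64(-25.9), np.float64(5.3), np.float64(-19.3)],[np.float64(-0.237), np.float64(0.291), np.float64(-0.039), np.float64(-29.6), np.float64(6.0), np.float64(-22.1)],
```

{"op": "move_arm", "data": {
  "targets": [
    [[-0.03, 0.036, -0.005, -3.7, 0.8, -2.8], [-0.06, 0.073, -0.01, -7.4, 1.5, -5.5], [-0.09, 0.109, -0.015, -11.1, 2.3, -8.3], [-0.12, 0.146, -0.02, -14.8, 3, -11], [-0.148, 0.182, -0.025, -18.5, 3.8, -13.8], [-0.178, 0.218, -0.029, -22.2, 4.5, -16.6], [-0.207, 0.255, -0.034, -25.9, 5.3, -19.3], [-0.237, 0.291, -0.039, -29.6, 6, -22.1]]
  ],
  "gripper": 0.7
}}

```text
time: 1.15
tcp_pos: [0.4201, 0.199, 0.2697]
orientation: [0.7, 0.665, 0.178, 0.189]
force: [0.6, -0.2, -1.0]
width: 0.701
```

Run:
```python
from h import *
o=env.get_obs();print(o['tcp_pos'],o['joints'],o['time'],o['width'],o['force'])
print(plan([.50,-.106,.06],RX(-.055)))
```

```text
[0.4201 0.199  0.2697] [ 0.591  -0.6711  1.865  -0.3069  1.5168 -0.9786] 1.15 0.7011027602561296 [ 0.6444 -0.1747 -1.0455]
(array([-0.3002, -0.0224,  0.2298]), array([ 0.0951, -0.0163,  0.1629]))
```

{"op": "move_arm", "data": {
  "targets": [
    [[-0.05, -0.004, 0.03, 0, 0, 0], [-0.1, -0.008, 0.06, 0, 0, 0], [-0.15, -0.012, 0.1, 0, 0, 0], [-0.2, -0.015, 0.135, 0, 0, 0], [-0.25, -0.018, 0.17, 0, 0, 0], [-0.28, -0.021, 0.2, 0, 0, 0], [-0.3, -0.022, 0.22, 0, 0, 0], [-0.3, -0.022, 0.23, 0, 0, 0]]
  ]
}}

```text
time: 2.15
tcp_pos: [0.4998, -0.107, 0.0581]
orientation: [0.702, 0.664, 0.177, 0.188]
force: [-0.3, 0.0, 0.7]
width: 0.699
```

Run:
```python
from h import *
for n in ["scene","top","wrist"]: cv2.imwrite(f"pics/{n}1.png",env.capture(n)[:,:,::-1])
o=env.get_obs();print(o['tcp_pos'],o['joints'],o['time'],o['width'],o['force'])
print(plan([.512,-.106,.010],RX(-.055)))
a=cv2.imread("pics/wrist1.png");b=cv2.imread("pics/top1.png")
```

```text
[ 0.5004 -0.105   0.0598] [-0.3822 -0.6136  2.2028  0.187   1.0592 -1.9521] 2.3 0.7015016487984931 [-0.0489  0.1876  0.3591]
(array([-0.0004, -0.0149,  0.0489]), array([ 0.0458, -0.0707,  0.1797]))
```

View pics/wrist1.png

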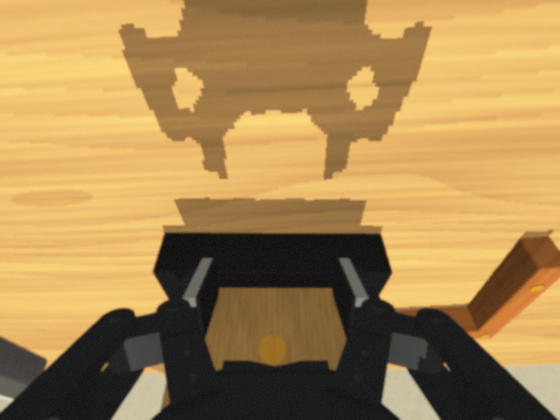

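View pics/scene1.png

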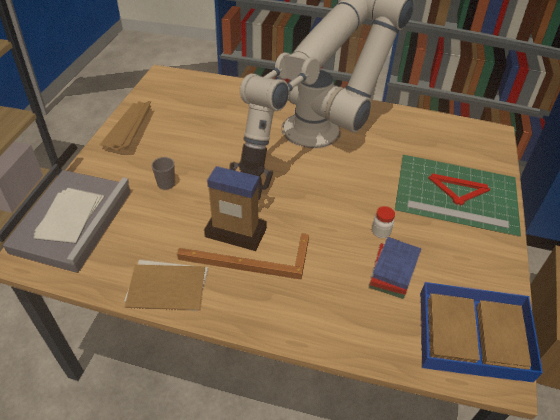

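{"op": "move_arm", "data": {
  "targets": [
    [[0, -0.003, 0.01, 0, 0, 0], [0, -0.006, 0.02, 0, 0, 0], [0, -0.009, 0.03, 0, 0, 0], [0, -0.012, 0.04, 0, 0, 0], [0, -0.014, 0.045, 0, 0, 0], [0, -0.015, 0.049, 0, 0, 0], [0, -0.015, 0.049, 0, 0, 0], [0, -0.015, 0.049, 0, 0, 0]]
  ]
}}

```text
time: 3.3
tcp_pos: [0.5122, -0.1058, 0.0103]
orientation: [0.7, 0.665, 0.178, 0.188]
force: [-0.3, 0.3, 0.4]
width: 0.699
```

Run:
```python
from h import *
for n in ["wrist"]: cv2.imwrite(f"pics/{n}2.png",env.capture(n)[:,:,::-1])
o=env.get_obs();print(o['tcp_pos'],o['joints'],o['time'],o['width'],o['force'])
c=np.array([.6925,.1015,0]);g=.086;ex,ey,ez=frame(g)
for d in(-.125,-.115,-.105):
    p=c+ex*d-ey*.203;p[2]=.010;print(p,*plan(p,RX(g)))
```

```text
[ 0.5122 -0.1057  0.0103] [-0.3718 -0.5218  2.2348  0.1965  0.935  -1.9681] 3.35 0.7031689072001643 [-0.7641  1.3045  0.1675]
[ 0.5854 -0.1115  0.01  ] [-0.002   0.0634  0.0371] [ 0.0804  3.9856 -6.8117]
[ 0.5954 -0.1106  0.01  ] [-0.0006  0.072   0.0421] [ 0.0804  3.9856 -6.8117]
[ 0.6053 -0.1098  0.01  ] [0.0008 0.0805 0.047 ] [ 0.0804  3.9856 -6.8117]
```

View pics/wrist2.png

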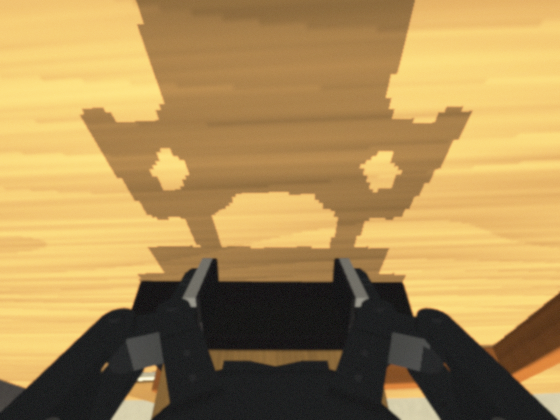

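{"op": "move_arm", "data": {
  "targets": [
    [[0, 0.01, 0.006, 0, 0, 0], [0, 0.02, 0.012, 0, 0, 0], [0, 0.028, 0.0165, 0, 0.3, -0.5], [0, 0.036, 0.021, 0, 1, -1.8], [0, 0.044, 0.0255, 0, 1.8, -3.2], [-0.001, 0.052, 0.03, 0, 2.6, -4.5], [-0.001, 0.06, 0.035, 0, 3.4, -5.8], [-0.001, 0.066, 0.0385, 0, 4, -6.8]]
  ]
}}

```text
time: 4.35
tcp_pos: [0.5878, -0.1114, 0.0104]
orientation: [0.653, 0.712, 0.19, 0.175]
force: [-15.6, -2.4, 9.0]
width: 0.696
```

Run:
```python
from h import *
for n in ["scene","top","wrist"]: cv2.imwrite(f"pics/{n}3.png",env.capture(n)[:,:,::-1])
o=env.get_obs();print(o['tcp_pos'],o['joints'],o['time'],o['width'],o['force'])
c=np.array([.6925,.1015,0]);g=.086;ex,ey,ez=frame(g)
for d in(-.115,-.105):
    p=c+ex*d-ey*.203;p[2]=.010;print(p,*plan(p,RX(g)))
a=cv2.imread("pics/top3.png");b=cv2.imread("pics/scene3.png")
A=cv2.resize(a[145:245,220:360],(798,570),interpolation=cv2.INTER_CUBIC)
cv2.imwrite("pics/top3c.png",A)
cv2.imwrite("pics/scene3c.png",cv2.resize(b[150:285,170:320],None,fx=4.4,fy=4.4,interpolation=cv2.INTER_CUBIC))
```

```text
[ 0.5884 -0.1115  0.0106] [-0.3702 -0.2427  2.0278  0.2854  0.8972 -2.1536] 4.5 0.7010932439510325 [-3.4998 -1.7775  1.5026]
[ 0.5954 -0.1106  0.01  ] [0.0002 0.0058 0.004 ] [0.062  0.0384 0.0139]
[ 0.6053 -0.1098  0.01  ] [0.0002 0.0144 0.009 ] [0.062  0.0384 0.0139]
```

View pics/top3c.png

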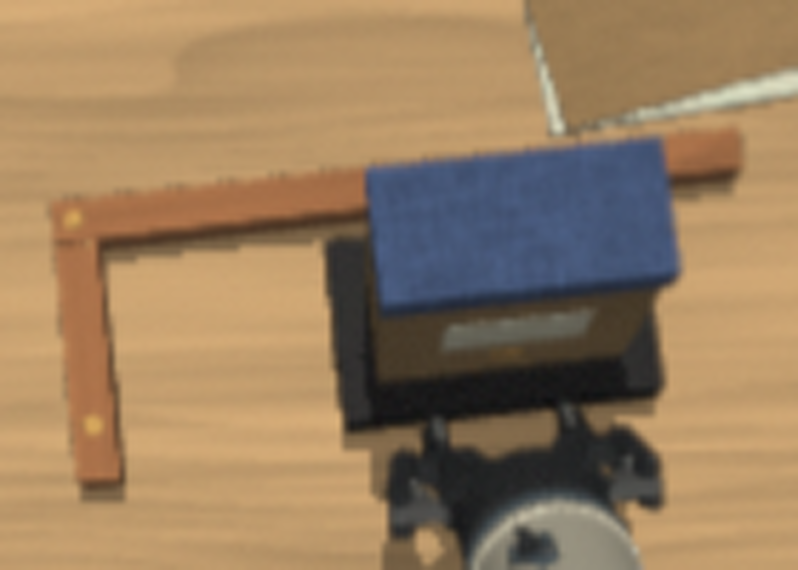

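View pics/scene3c.png

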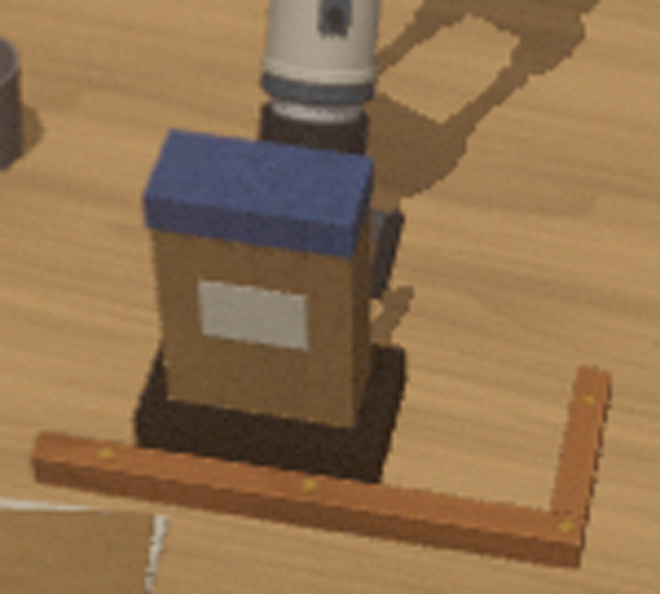

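View pics/wrist3.png

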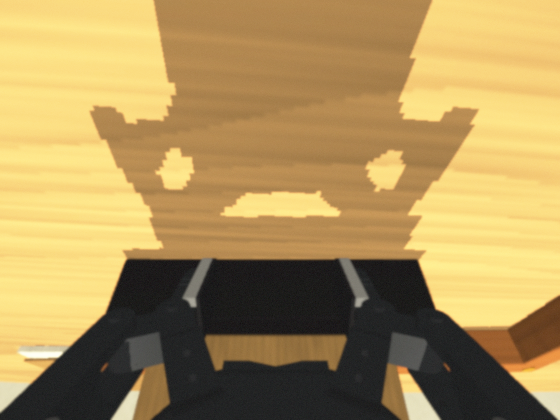

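{"op": "move_arm", "data": {
  "targets": [
    [[0, 0.0015, 0.0008, 0, 0, 0], [0, 0.003, 0.0017, 0, 0, 0], [0, 0.0045, 0.0026, 0, 0, 0], [0, 0.006, 0.0035, 0, 0, 0], [0, 0.007, 0.004, 0, 0, 0], [0, 0.008, 0.0046, 0, 0, 0], [0, 0.0085, 0.0049, 0, 0, 0], [0, 0.009, 0.0052, 0, 0, 0]]
  ]
}}

```text
time: 5.5
tcp_pos: [0.5976, -0.111, 0.0105]
orientation: [0.653, 0.712, 0.19, 0.175]
force: [-13.7, -1.4, 7.5]
width: 0.703
```

Run:
```python
from h import *
for n in ["top"]: cv2.imwrite(f"pics/{n}4.png",env.capture(n)[:,:,::-1])
o=env.get_obs();print(o['tcp_pos'],o['time'],o['width'],o['force'])
a=cv2.imread("pics/top4.png")
cv2.imwrite("pics/top4c.png",cv2.resize(a[145:245,220:360],(798,570),interpolation=cv2.INTER_CUBIC))
```

```text
[ 0.5977 -0.1109  0.0105] 5.55 0.7045488334970651 [-12.6949  -1.2998   6.8226]
```

View pics/top4c.png

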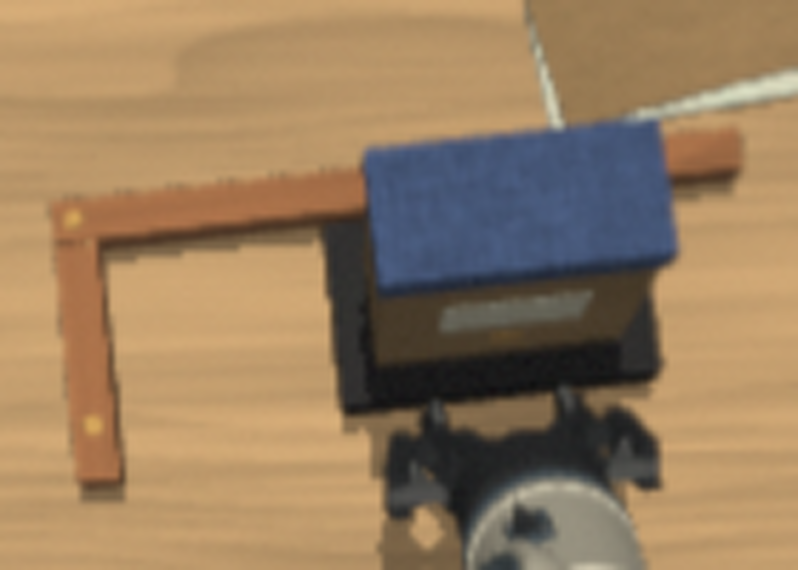

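{"op": "move_arm", "data": {
  "targets": [
    [[0, 0.0005, 0.0003, 0, 0, 0], [0, 0.001, 0.0006, 0, 0, 0], [0, 0.0015, 0.0009, 0, 0, 0], [0, 0.002, 0.0012, 0, 0, 0], [0, 0.0024, 0.0014, 0, 0, 0], [0, 0.0028, 0.0016, 0, 0, 0], [0, 0.0031, 0.0018, 0, 0, 0], [0, 0.0034, 0.002, 0, 0, 0]]
  ]
}}

```text
time: 6.55
tcp_pos: [0.6005, -0.1109, 0.0105]
orientation: [0.653, 0.713, 0.189, 0.174]
force: [-14.4, -0.9, 9.4]
width: 0.699
```

{"op": "move_arm", "data": {
  "targets": [
    [[0, 0.0005, 0.0003, 0, 0, 0], [0, 0.001, 0.0006, 0, 0, 0], [0, 0.0015, 0.0009, 0, 0, 0], [0, 0.002, 0.0012, 0, 0, 0], [0, 0.0024, 0.0014, 0, 0, 0], [0, 0.0028, 0.0016, 0, 0, 0], [0, 0.0031, 0.0018, 0, 0, 0], [0, 0.0034, 0.002, 0, 0, 0]]
  ]
}}

```text
time: 7.55
tcp_pos: [0.6032, -0.1108, 0.0105]
orientation: [0.653, 0.713, 0.188, 0.173]
force: [-14.8, -0.5, 8.5]
width: 0.697
```

{"op": "move_arm", "data": {
  "targets": [
    [[0, 0.0005, 0.0003, 0, 0, 0], [0, 0.001, 0.0006, 0, 0, 0], [0, 0.0015, 0.0009, 0, 0, 0], [0, 0.002, 0.0012, 0, 0, 0], [0, 0.0024, 0.0014, 0, 0, 0], [0, 0.0028, 0.0016, 0, 0, 0], [0, 0.0031, 0.0018, 0, 0, 0], [0, 0.0034, 0.002, 0, 0, 0]]
  ]
}}

```text
time: 8.55
tcp_pos: [0.6043, -0.1108, 0.0103]
orientation: [0.653, 0.714, 0.186, 0.171]
force: [-34.8, -1.1, 21.7]
width: 0.698
```

Run:
```python
from h import *
for n in ["top"]: cv2.imwrite(f"pics/{n}5.png",env.capture(n)[:,:,::-1])
o=env.get_obs();print(o['tcp_pos'],o['time'],o['width'],o['force'])
a=cv2.imread("pics/top5.png")
cv2.imwrite("pics/top5c.png",cv2.resize(a[145:245,220:360],(798,570),interpolation=cv2.INTER_CUBIC))
```

```text
[ 0.6043 -0.1108  0.0103] 8.6 0.7020448861074166 [-32.7663  -0.5453  19.2085]
```

View pics/top5c.png

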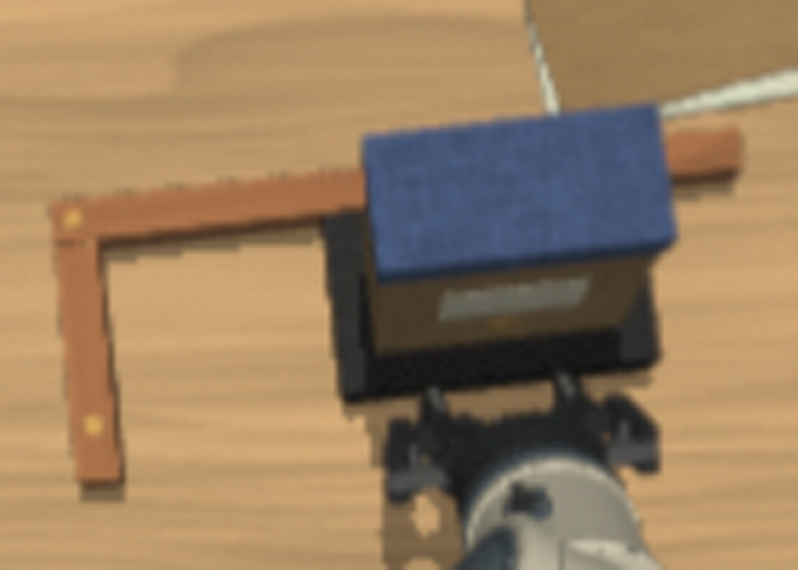

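Run:
```python
from h import *
g=.086;ex,ey,ez=frame(g);p=env.get_obs()['tcp_pos']
R=RX(g)
for w in (p-ex*.03+ez*.005,p-ex*.08+ez*.02,p-ex*.12+ez*.06,np.array([.47,-.17,.2]),np.array([.47,-.22,.26])):
    print(w,*plan(w,R))
```

```text
[ 0.5744 -0.1134  0.0153] [ 0.0001 -0.0238 -0.019 ] [-0.8057 -0.0373  0.2219]
[ 0.5246 -0.1177  0.0303] [ 0.0003 -0.0601 -0.0565] [-0.8057 -0.0373  0.2219]
[ 0.4847 -0.1212  0.0703] [ 0.0004 -0.0755 -0.1109] [-0.8057 -0.0373  0.2219]
[ 0.47 -0.17  0.2 ] [-0.0471 -0.0289 -0.2334] [-0.8057 -0.0373  0.2219]
[ 0.47 -0.22  0.26] [-0.097  -0.0036 -0.2879] [-0.8057 -0.0373  0.2219]
```

{"op": "move_arm", "data": {
  "targets": [
    [[0, -0.024, -0.019, 0, 0, 0], [0, -0.06, -0.056, 0, 0, 0], [0, -0.075, -0.11, 0, 0, 0], [-0.02, -0.055, -0.165, 0, 0, 0], [-0.045, -0.03, -0.22, 0, 0, 0], [-0.07, -0.015, -0.26, 0, 0, 0], [-0.097, -0.004, -0.288, 0, 0, 0], [-0.097, -0.004, -0.288, 0, 0, 0]]
  ]
}}

```text
time: 9.6
tcp_pos: [0.47, -0.2221, 0.2633]
orientation: [0.653, 0.714, 0.185, 0.173]
force: [0.4, 0.8, -0.6]
width: 0.699
```

Run:
```python
from h import *
for n in ["top","scene"]: cv2.imwrite(f"pics/{n}6.png",env.capture(n)[:,:,::-1])
o=env.get_obs();print(o['tcp_pos'],o['joints'],o['time'],o['width'],o['force'])
g=.086
print(plan([.52,-.32,.28],RB(g)))
a=cv2.imread("pics/top6.png");b=cv2.imread("pics/scene6.png")
cv2.imwrite("pics/top6c.png",cv2.resize(a[145:245,220:360],(798,570),interpolation=cv2.INTER_CUBIC))
cv2.imwrite("pics/scene6c.png",cv2.resize(b[150:285,170:320],None,fx=4.4,fy=4.4,interpolation=cv2.INTER_CUBIC))
```

```text
[ 0.4694 -0.2199  0.2593] [-0.7457 -0.5029  1.7726  0.3698  1.5171 -2.3591] 9.7 0.7012584143058342 [-0.6939 -0.1804 -1.2158]
(array([-0.1042,  0.0463,  0.0021]), array([53.6575,  8.9829, 94.3897]))
```

View pics/top6c.png

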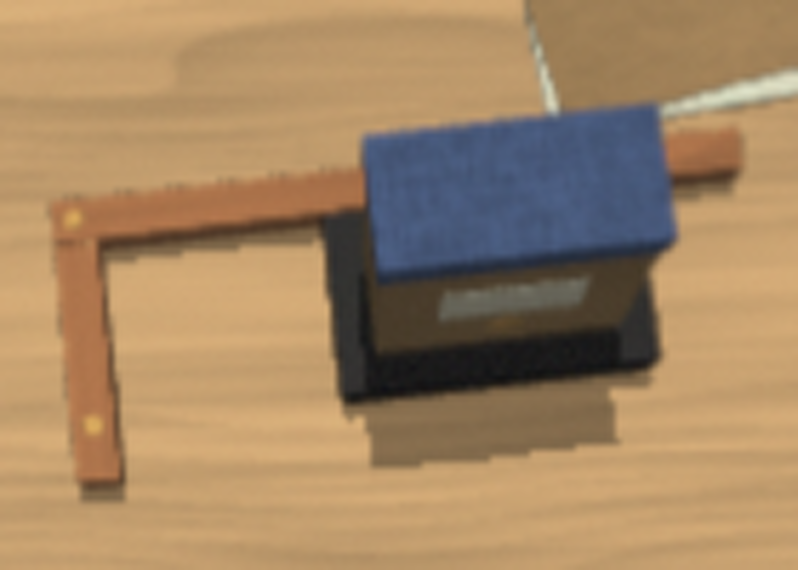

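View pics/scene6c.png

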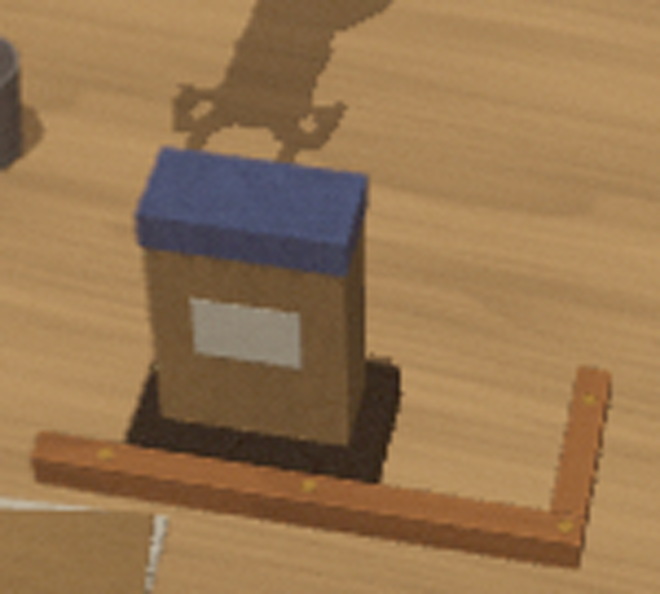

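{"op": "move_arm", "data": {
  "targets": [
    [[-0.013, 0.006, 0, 5, 0.8, 8.8], [-0.026, 0.012, 0, 10, 1.6, 17.6], [-0.04, 0.018, 0, 15, 2.5, 26.4], [-0.053, 0.024, 0, 20, 3.3, 35.2], [-0.065, 0.03, 0, 25, 4.2, 44], [-0.078, 0.035, 0, 30, 5, 52.8], [-0.09, 0.04, 0, 35, 5.8, 61.6], [-0.104, 0.046, 0.002, 40, 6.7, 70.4]]
  ]
}}

```text
time: 10.7
tcp_pos: [0.5202, -0.3185, 0.279]
orientation: [0.943, 0.241, 0.041, -0.226]
force: [1.2, -0.4, -0.6]
width: 0.702
```

Run:
```python
from h import *
T=lambda L:[unc(p,5.7,(220,145)) for p in L]
q,r=fit([("top",[(50,85,36),(-50,85,36),(-50,-85,36),(30,65,230),(30,-65,230),(-30,-65,230),(-30,65,230)],T([(324,215),(345,400),(660,362),(363,135),(660,103),(676,240),(380,275)]))],[.65,-.1,.08])
c=np.array([.6906,.0997]);g=.0857;d=q[:2]-c
print(q,np.abs(r).mean(),"in corner",d[0]*np.cos(g)+d[1]*np.sin(g),-d[0]*np.sin(g)+d[1]*np.cos(g))
o=env.get_obs();print(o['tcp_pos'],o['joints'],o['time'],o['width'],o['force'])
print(plan([.58,-.33,.2],RB(.086)))
```

```text
[ 0.6579 -0.1086  0.0867] 0.5069977035239788 in corner -0.050419342311025225 -0.20472968038462752
[ 0.5202 -0.3185  0.279 ] [-0.7731  0.4079  0.8414  0.3804  2.2128 -1.0929] 10.7 0.7023258703002587 [ 1.1936 -0.4277 -0.6349]
(array([0.0329, 0.0693, 0.0637]), array([13.3788,  2.3717, 23.7669]))
```

Run:
```python
from h import *
print(plan([.65,-.28,.15],RB(.086)))
print(plan([.670,-.250,.08],RB(.086)))
```

```text
(array([0.107 , 0.0835, 0.1286]), array([13.3788,  2.3717, 23.7669]))
(array([0.1246, 0.0979, 0.204 ]), array([13.3788,  2.3717, 23.7669]))
```

{"op": "move_arm", "data": {
  "targets": [
    [[0.02, 0.02, 0.02, 3, 0.5, 4.8], [0.045, 0.04, 0.045, 5.5, 1, 9.6], [0.07, 0.06, 0.075, 8, 1.5, 14.5], [0.09, 0.075, 0.1, 11, 2, 19.5], [0.107, 0.084, 0.129, 13.4, 2.4, 23.8], [0.114, 0.09, 0.16, 13.4, 2.4, 23.8], [0.125, 0.098, 0.19, 13.4, 2.4, 23.8], [0.125, 0.098, 0.204, 13.4, 2.4, 23.8]]
  ]
}}

```text
time: 11.7
tcp_pos: [0.6699, -0.2469, 0.076]
orientation: [0.938, 0.04, -0.017, -0.344]
force: [-0.2, -0.6, -0.4]
width: 0.701
```

Run:
```python
from h import *
for n in ["top","scene","wrist"]: cv2.imwrite(f"pics/{n}7.png",env.capture(n)[:,:,::-1])
o=env.get_obs();print(o['tcp_pos'],o['joints'],o['time'],o['width'],o['force'])
print(plan([.6686,-.2268,.010],RB(.086)))
```

```text
[ 0.6698 -0.2489  0.0795] [-0.6369  0.8108  0.7188  0.5734  2.047  -0.5684] 11.85 0.703365047918544 [-0.099   0.0927  0.2332]
(array([0.0008, 0.0279, 0.0674]), array([-0.1069,  0.0856, -0.0501]))
```

View pics/top7.png

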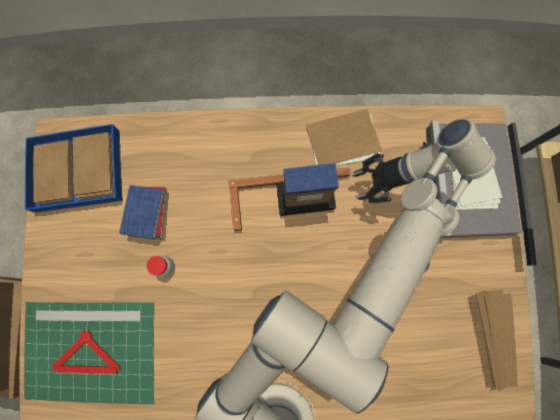

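View pics/scene7.png

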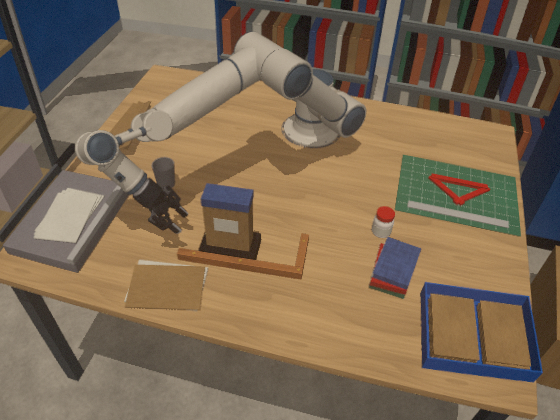

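View pics/wrist7.png

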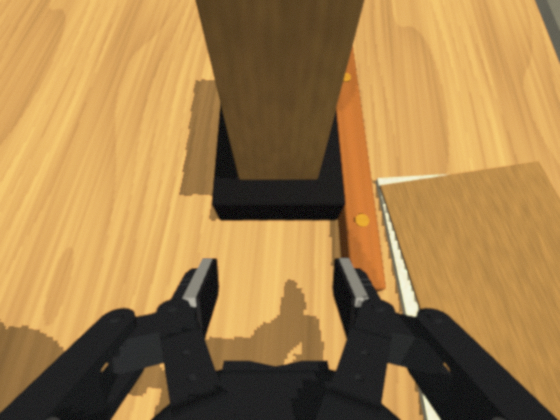

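Run:
```python
from h import *
print(plan([.6626,-.2273,.040],RB(.086)))
print(plan([.6626,-.2273,.012],RB(.086)))
```

```text
(array([-0.0053,  0.0085,  0.0445]), array([-0.1069,  0.0856, -0.0501]))
(array([-0.0052,  0.0266,  0.0659]), array([-0.1069,  0.0856, -0.0501]))
```

{"op": "move_arm", "data": {
  "targets": [
    [[-0.005, 0.002, 0.008, 0, 0, 0], [-0.005, 0.004, 0.018, 0, 0, 0], [-0.005, 0.006, 0.03, 0, 0, 0], [-0.005, 0.008, 0.044, 0, 0, 0], [-0.005, 0.013, 0.05, 0, 0, 0], [-0.005, 0.019, 0.057, 0, 0, 0], [-0.005, 0.026, 0.065, 0, 0, 0], [-0.005, 0.026, 0.066, 0, 0, 0]]
  ],
  "gripper": 0.3
}}

```text
time: 12.85
tcp_pos: [0.6622, -0.2267, 0.0106]
orientation: [0.938, 0.04, -0.016, -0.343]
force: [0.1, -0.2, -0.3]
width: 0.301
```

Run:
```python
from h import *
for n in ["scene","wrist"]: cv2.imwrite(f"pics/{n}8.png",env.capture(n)[:,:,::-1])
o=env.get_obs();print(o['tcp_pos'],o['joints'],o['time'],o['width'],o['force'])
c=np.array([.6925,.1015,0]);ex,ey,ez=frame(.086);d=o['tcp_pos']-c;print(d@ex,d@ey)
b=cv2.imread("pics/scene8.png")
cv2.imwrite("pics/scene8c.png",cv2.resize(b[150:285,130:310],None,fx=4.4,fy=4.4,interpolation=cv2.INTER_CUBIC))
for y in(-.260,-.215,-.190,-.180):
    p=c-ex*.058+ey*y+ez*.012;print(y,*plan(p,RB(.086)))
```

```text
[ 0.6627 -0.2268  0.012 ] [-0.6203  0.7956  0.8629  0.5498  1.9294 -0.6276] 12.95 0.3005742011302667 [-0.3155 -0.4954 -1.0241]
-0.05789224128308036 -0.3245111942439135
-0.26 [-0.0001 -0.0493  0.0416] [-0.1302  0.0957 -0.0715]
-0.215 [-0.0001 -0.0837  0.0706] [-0.1302  0.0957 -0.0715]
-0.19 [-0.0001 -0.1028  0.0867] [-0.1302  0.0957 -0.0715]
-0.18 [-0.0001 -0.1105  0.0932] [-0.1302  0.0957 -0.0715]
```

View pics/scene8c.png

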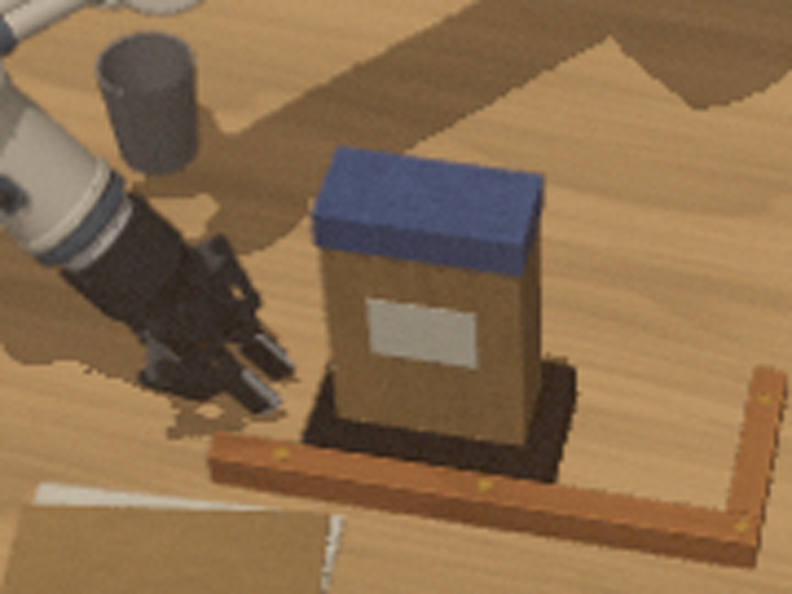

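View pics/wrist8.png

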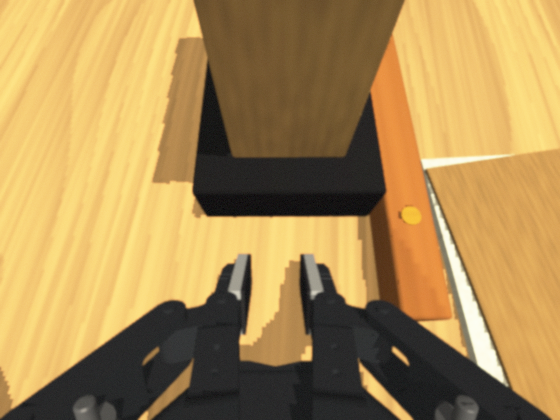

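{"op": "move_arm", "data": {
  "targets": [
    [[0, -0.008, 0.0067, 0, 0, 0], [0, -0.017, 0.0143, 0, 0, 0], [0, -0.025, 0.021, 0, 0, 0], [0, -0.033, 0.0277, 0, 0, 0], [0, -0.041, 0.0345, 0, 0, 0], [0, -0.049, 0.0412, 0, 0, 0], [0, -0.057, 0.048, 0, 0, 0], [0, -0.0647, 0.0543, 0, 0, 0]]
  ]
}}

```text
time: 13.95
tcp_pos: [0.6556, -0.144, 0.0126]
orientation: [0.939, 0.039, -0.015, -0.341]
force: [1.1, -8.2, -0.2]
width: 0.3
```

Run:
```python
from h import *
for n in ["scene","wrist","top"]: cv2.imwrite(f"pics/{n}9.png",env.capture(n)[:,:,::-1])
o=env.get_obs();print(o['tcp_pos'],o['joints'],o['time'],o['width'],o['force'])
c=np.array([.6925,.1015,0]);ex,ey,ez=frame(.086);d=o['tcp_pos']-c;print(d@ex,d@ey)
b=cv2.imread("pics/scene9.png")
cv2.imwrite("pics/scene9c.png",cv2.resize(b[150:285,140:320],None,fx=4.4,fy=4.4,interpolation=cv2.INTER_CUBIC))
a=cv2.imread("pics/top9.png")
cv2.imwrite("pics/top9c.png",cv2.resize(a[145:245,220:360],(798,570),interpolation=cv2.INTER_CUBIC))
for y in(-.190,-.180):
    p=c-ex*.058+ey*y+ez*.012;print(y,*plan(p,RB(.086)))
```

```text
[ 0.6555 -0.1424  0.0126] [-0.5355  0.6542  1.0671  0.5713  1.8304 -0.5885] 14.1 0.30344865920465336 [ 0.2206 -2.3486 -0.1706]
-0.057837560584323204 -0.23981278429612227
-0.19 [-0.0002 -0.0378  0.0325] [-0.0624  0.0679 -0.0437]
-0.18 [-0.0002 -0.0454  0.0389] [-0.0624  0.0679 -0.0437]
```

View pics/scene9c.png

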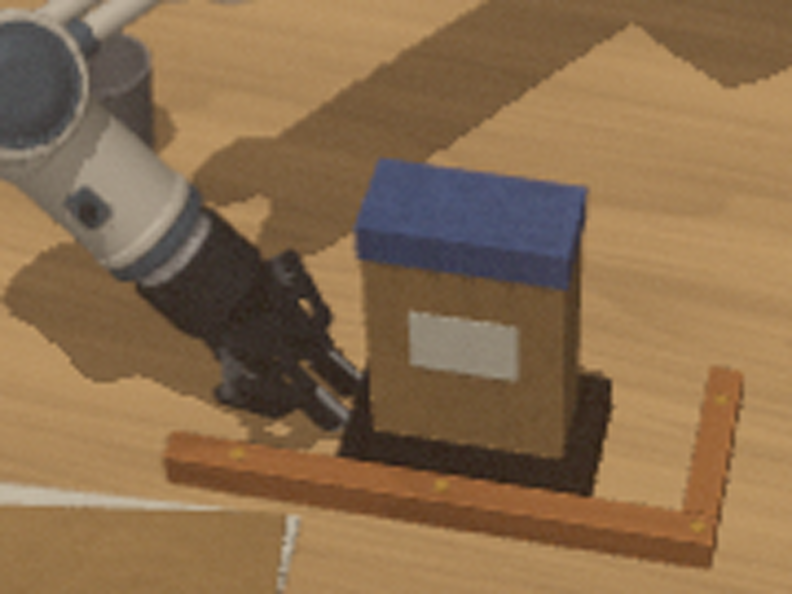

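View pics/top9c.png

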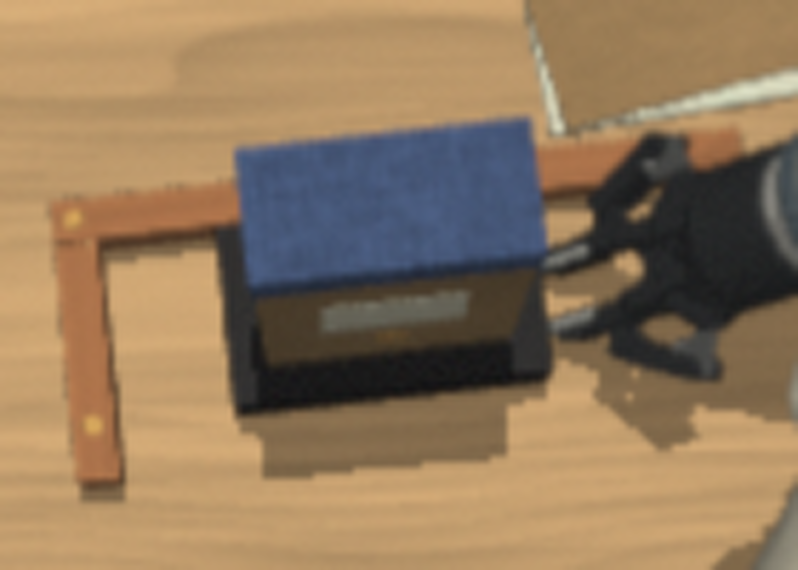

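View pics/wrist9.png

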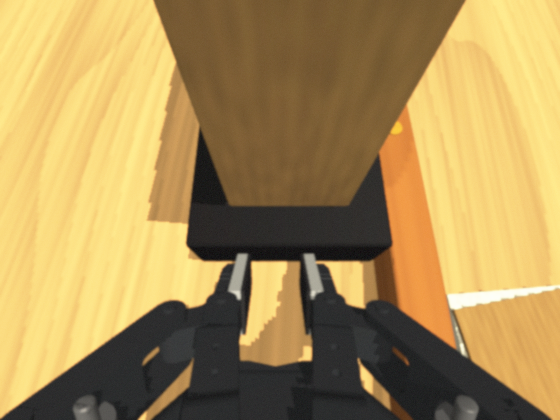

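{"op": "move_arm", "data": {
  "targets": [
    [[0, -0.005, 0.0043, 0, 0, 0], [0, -0.01, 0.0086, 0, 0, 0], [0, -0.015, 0.0129, 0, 0, 0], [0, -0.02, 0.0172, 0, 0, 0], [0, -0.025, 0.0215, 0, 0, 0], [0, -0.03, 0.0258, 0, 0, 0], [0, -0.034, 0.029, 0, 0, 0], [0, -0.038, 0.0325, 0, 0, 0]]
  ]
}}

```text
time: 15.1
tcp_pos: [0.6515, -0.0944, 0.0126]
orientation: [0.939, 0.04, -0.015, -0.341]
force: [0.5, -10.2, 1.2]
width: 0.301
```

Run:
```python
from h import *
for n in ["top"]: cv2.imwrite(f"pics/{n}10.png",env.capture(n)[:,:,::-1])
o=env.get_obs();print(o['tcp_pos'],o['joints'],o['time'],o['width'],o['force'])
c=np.array([.6925,.1015,0]);ex,ey,ez=frame(.086);d=o['tcp_pos']-c;print(d@ex,d@ey)
a=cv2.imread("pics/top10.png")
cv2.imwrite("pics/top10c.png",cv2.resize(a[145:245,220:360],(798,570),interpolation=cv2.INTER_CUBIC))
for y in(-.180,-.174):
    p=c-ex*.058+ey*y+ez*.012;print(y,*plan(p,RB(.086)))
```

```text
[ 0.6514 -0.0935  0.0126] [-0.4809  0.5843  1.1642  0.5858  1.7756 -0.5575] 15.15 0.30097203249101356 [ 1.1589 -7.8153  0.4749]
-0.057703518013153696 -0.1907842502904217
-0.18 [-0.0003 -0.0079  0.0073] [ 0.0908 -0.0114 -0.0587]
-0.174 [-0.0003 -0.0125  0.0112] [ 0.0908 -0.0114 -0.0587]
```

View pics/top10c.png

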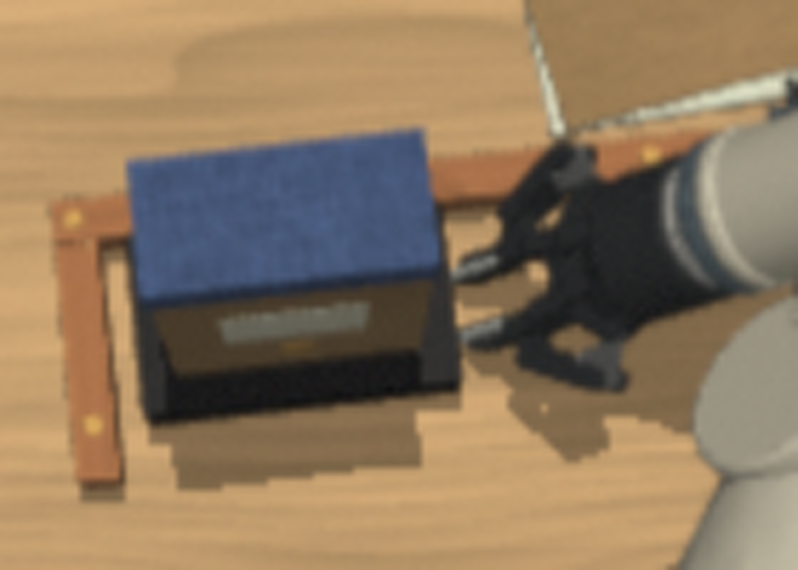

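{"op": "move_arm", "data": {
  "targets": [
    [[0, -0.0012, 0.001, 0, 0, 0], [0, -0.0024, 0.002, 0, 0, 0], [0, -0.0036, 0.003, 0, 0, 0], [0, -0.0047, 0.004, 0, 0, 0], [0, -0.0058, 0.005, 0, 0, 0], [0, -0.0069, 0.006, 0, 0, 0], [0, -0.0078, 0.0068, 0, 0, 0], [0, -0.0085, 0.0074, 0, 0, 0]]
  ]
}}

```text
time: 16.15
tcp_pos: [0.6506, -0.0842, 0.0126]
orientation: [0.94, 0.039, -0.014, -0.339]
force: [-0.1, -9.6, 0.3]
width: 0.299
```

{"op": "move_arm", "data": {
  "targets": [
    [[0, -0.0004, 0.0003, 0, 0, 0], [0, -0.0008, 0.0007, 0, 0, 0], [0, -0.0012, 0.001, 0, 0, 0], [0, -0.0016, 0.0013, 0, 0, 0], [0, -0.002, 0.0017, 0, 0, 0], [0, -0.0024, 0.002, 0, 0, 0], [0, -0.0027, 0.0023, 0, 0, 0], [0, -0.003, 0.0025, 0, 0, 0]]
  ]
}}

```text
time: 17.15
tcp_pos: [0.6504, -0.0819, 0.0127]
orientation: [0.94, 0.039, -0.014, -0.338]
force: [0.2, -8.2, 0.5]
width: 0.302
```

{"op": "move_arm", "data": {
  "targets": [
    [[0, -0.0004, 0.0003, 0, 0, 0], [0, -0.0008, 0.0007, 0, 0, 0], [0, -0.0012, 0.001, 0, 0, 0], [0, -0.0016, 0.0013, 0, 0, 0], [0, -0.002, 0.0017, 0, 0, 0], [0, -0.0024, 0.002, 0, 0, 0], [0, -0.0027, 0.0023, 0, 0, 0], [0, -0.003, 0.0025, 0, 0, 0]]
  ]
}}

```text
time: 18.15
tcp_pos: [0.6502, -0.0801, 0.0127]
orientation: [0.941, 0.038, -0.013, -0.337]
force: [-0.4, -12.0, 0.2]
width: 0.3
```

Run:
```python
from h import *
for n in ["top"]: cv2.imwrite(f"pics/{n}11.png",env.capture(n)[:,:,::-1])
o=env.get_obs();print(o['tcp_pos'],o['time'],o['force'])
c=np.array([.6925,.1015,0]);ex,ey,ez=frame(.086);d=o['tcp_pos']-c;print(d@ex,d@ey)
a=cv2.imread("pics/top11.png")
cv2.imwrite("pics/top11c.png",cv2.resize(a[145:245,220:360],(798,570),interpolation=cv2.INTER_CUBIC))
```

```text
[ 0.6502 -0.0801  0.0127] 18.2 [ -0.8011 -10.5081  -0.6554]
-0.057719037609220834 -0.17729179194449157
```

View pics/top11c.png

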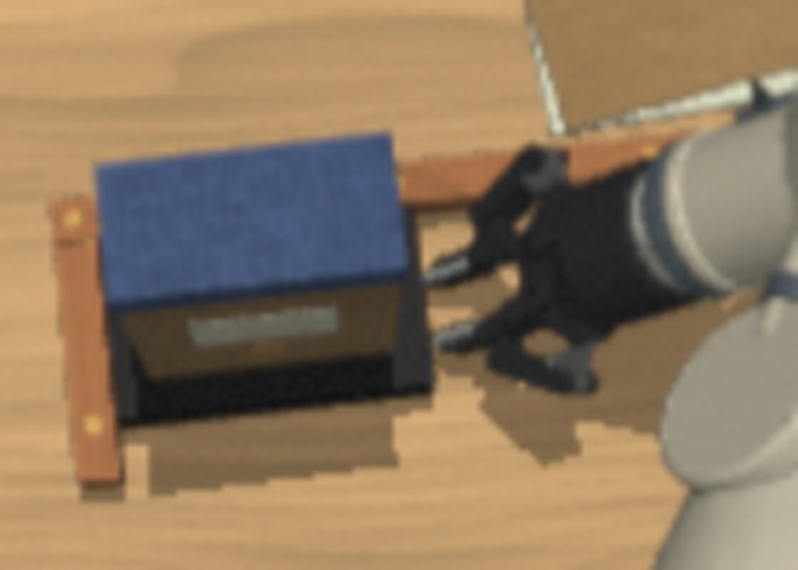

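{"op": "move_arm", "data": {
  "targets": [
    [[0, -0.0004, 0.0003, 0, 0, 0], [0, -0.0008, 0.0007, 0, 0, 0], [0, -0.0012, 0.001, 0, 0, 0], [0, -0.0016, 0.0013, 0, 0, 0], [0, -0.002, 0.0017, 0, 0, 0], [0, -0.0024, 0.002, 0, 0, 0], [0, -0.0027, 0.0023, 0, 0, 0], [0, -0.003, 0.0025, 0, 0, 0]]
  ]
}}

```text
time: 19.2
tcp_pos: [0.6502, -0.08, 0.0127]
orientation: [0.942, 0.037, -0.012, -0.334]
force: [-0.2, -18.0, 0.6]
width: 0.302
```

{"op": "move_arm", "data": {
  "targets": [
    [[0, -0.0008, 0.0007, 0, 0, 0], [0, -0.0016, 0.0013, 0, 0, 0], [0, -0.0024, 0.002, 0, 0, 0], [0, -0.003, 0.0025, 0, 0, 0], [0, -0.0038, 0.0032, 0, 0, 0], [0, -0.0045, 0.0038, 0, 0, 0], [0, -0.0045, 0.0038, 0, 0, 0], [0, -0.0045, 0.0038, 0, 0, 0]]
  ]
}}

```text
time: 20.2
tcp_pos: [0.6502, -0.08, 0.0128]
orientation: [0.944, 0.035, -0.011, -0.329]
force: [-1.3, -24.3, 2.4]
width: 0.303
```

Run:
```python
from h import *
for n in ["wrist","top"]: cv2.imwrite(f"pics/{n}12.png",env.capture(n)[:,:,::-1])
o=env.get_obs();print(o['tcp_pos'],o['time'],o['force'],o['joints'])
ex,ey,ez=frame(.086);p=o['tcp_pos'];R=RB(.086)
for w in(p-ey*.03+ez*.003,p-ey*.06+ez*.05,p-ey*.12+ez*.16-ex*.02,np.array([.54,-.25,.27])):print(*plan(w,R))
```

```text
[ 0.6502 -0.08    0.0128] 20.3 [ -1.2976 -24.3351   1.9012] [-0.4599  0.5453  1.2071  0.576   1.7387 -0.5379]
[ 0.0004  0.0216 -0.021 ] [ 1.5445 -0.6173 -0.4764]
[ 0.0009  0.0159 -0.0765] [ 1.5445 -0.6173 -0.4764]
[-0.0179 -0.0054 -0.2001] [ 1.5445 -0.6173 -0.4764]
[-0.1215 -0.0337 -0.3022] [ 1.5445 -0.6173 -0.4764]
```

View pics/wrist12.png

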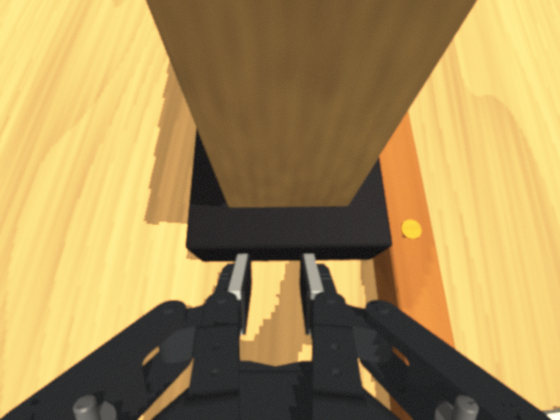

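{"op": "move_arm", "data": {
  "targets": [
    [[0, 0.012, -0.01, 0, 0, 0], [0, 0.022, -0.021, 0, 0, 0], [0, 0.016, -0.075, 0, 0, 0], [-0.008, 0.006, -0.13, 0, 0, 0], [-0.018, -0.005, -0.18, 0, 0, 0], [-0.05, -0.015, -0.22, 0, 0, 0], [-0.085, -0.025, -0.26, 0, 0, 0], [-0.12, -0.034, -0.3, 0, 0, 0]]
  ]
}}

```text
time: 21.3
tcp_pos: [0.5404, -0.2482, 0.2697]
orientation: [0.943, 0.036, -0.011, -0.33]
force: [-0.8, -0.2, 0.3]
width: 0.303
```

```bash
cat > look.py <<'E'
import sys
from h import *
i=sys.argv[1]
for n in ["top","scene"]: cv2.imwrite(f"pics/{n}{i}.png",env.capture(n)[:,:,::-1])
o=env.get_obs();print(o['tcp_pos'],o['joints'],o['time'],o['force'])
a=cv2.imread(f"pics/top{i}.png");b=cv2.imread(f"pics/scene{i}.png")
cv2.imwrite(f"pics/top{i}c.png",cv2.resize(a[145:245,220:360],(798,570),interpolation=cv2.INTER_CUBIC))
cv2.imwrite(f"pics/scene{i}c.png",cv2.resize(b[150:285,170:320],None,fx=4.4,fy=4.4,interpolation=cv2.INTER_CUBIC))
E
python3 look.py 13; python3 -c "
from h import *
print(plan([.48,-.12,.25],RX(.086)))"
```

```text
[ 0.5397 -0.2504  0.2743] [-0.7424  0.4242  0.8946  0.5834  2.2477 -0.5432] 21.4 [ 0.0521 -0.0903  0.6554]
(array([-0.0505, -0.0909,  0.1018]), array([-52.2624,  -7.1896, -95.0022]))
```

View pics/top13c.png

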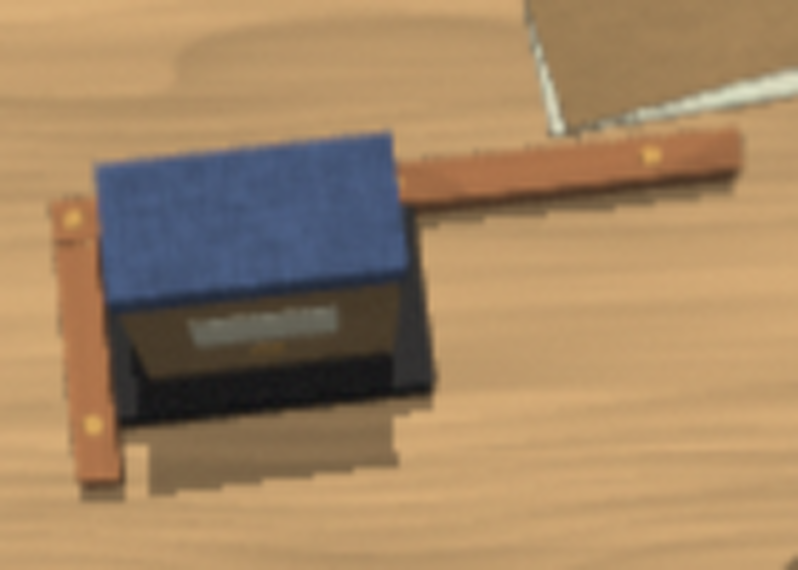

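View pics/scene13c.png

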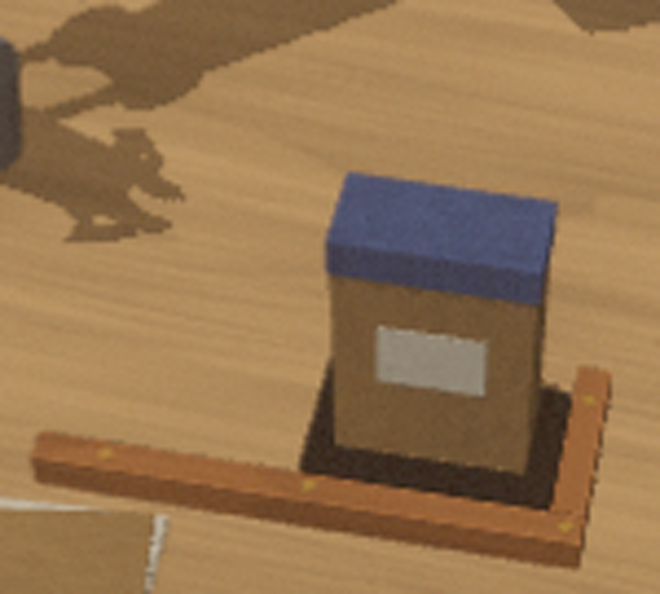

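{"op": "move_arm", "data": {
  "targets": [
    [[-0.006, -0.011, 0.011, -4.9, -0.7, -8.9], [-0.012, -0.022, 0.022, -9.8, -1.3, -17.8], [-0.018, -0.033, 0.033, -14.7, -2, -26.7], [-0.025, -0.045, 0.045, -19.6, -2.7, -35.6], [-0.031, -0.056, 0.056, -24.5, -3.4, -44.5], [-0.037, -0.067, 0.067, -29.4, -4, -53.4], [-0.044, -0.079, 0.08, -34.3, -4.7, -62.3], [-0.05, -0.091, 0.09, -39.2, -5.4, -71.2]]
  ],
  "gripper": 0.7
}}

```text
time: 22.4
tcp_pos: [0.481, -0.1254, 0.2586]
orientation: [0.796, 0.584, 0.151, 0.047]
force: [0.3, 0.0, 0.2]
width: 0.698
```

```bash
python3 -c "
from h import *
o=env.get_obs();print(o['tcp_pos'],o['joints'],o['time'])
print(plan([.49,-.01,.2],RX(.086)));print(plan([.50,.0,.06],RX(.086)))"
```

```text
[ 0.481  -0.1254  0.2586] [-0.4817 -0.4124  1.6633  0.2311  1.6661 -1.7002] 22.4
(array([ 0.1005, -0.0426,  0.0702]), array([-13.0014,  -1.8712, -23.4165]))
(array([ 0.0865, -0.0717,  0.2072]), array([-13.0014,  -1.8712, -23.4165]))
```

{"op": "move_arm", "data": {
  "targets": [
    [[0.025, -0.01, 0.015, -3.3, -0.5, -6], [0.05, -0.02, 0.03, -6.6, -1, -12], [0.075, -0.032, 0.05, -9.8, -1.4, -17.6], [0.1, -0.042, 0.07, -13, -1.9, -23.4], [0.097, -0.05, 0.105, -13, -1.9, -23.4], [0.093, -0.058, 0.14, -13, -1.9, -23.4], [0.089, -0.066, 0.175, -13, -1.9, -23.4], [0.087, -0.072, 0.207, -13, -1.9, -23.4]]
  ]
}}

```text
time: 23.4
tcp_pos: [0.4992, 0.0018, 0.0578]
orientation: [0.653, 0.712, 0.19, 0.174]
force: [0.3, 0.0, -0.6]
width: 0.7
```

```bash
python3 -c "
from h import *
cv2.imwrite('pics/wrist14.png',env.capture('wrist')[:,:,::-1])
o=env.get_obs();print(o['tcp_pos'],o['joints'],o['time'])
c=np.array([.6925,.1015,0]);ex,ey,ez=frame(.086)
for x in(-.16,-.145,-.110):
    print(x,*plan(c+ex*x-ey*.085+ez*.01,RX(.086)))"
```

```text
[0.4969 0.0023 0.052 ] [-0.1428 -0.6613  2.2422  0.1315  1.0624 -1.835 ] 23.45
-0.16 [-0.0032  0.0171  0.0579] [-0.5581 -0.1815 -0.0169]
-0.145 [-0.0032  0.0302  0.0653] [-0.5581 -0.1815 -0.0169]
-0.11 [-0.0033  0.0607  0.0825] [-0.5581 -0.1815 -0.0169]
```

View pics/wrist14.png

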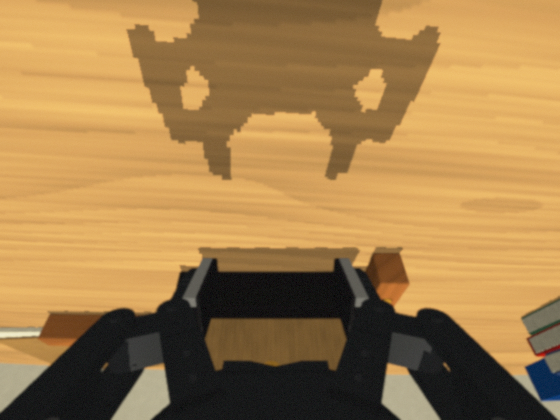

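{"op": "move_arm", "data": {
  "targets": [
    [[-0.003, 0.005, 0.015, 0, 0, 0], [-0.006, 0.01, 0.03, 0, 0, 0], [-0.008, 0.015, 0.045, 0, 0, 0], [-0.008, 0.017, 0.058, 0, 0, 0], [-0.008, 0.03, 0.065, 0, 0, 0], [-0.008, 0.041, 0.0715, 0, 0, 0], [-0.008, 0.052, 0.0775, 0, 0, 0], [-0.008, 0.0605, 0.0823, 0, 0, 0]]
  ]
}}

```text
time: 24.45
tcp_pos: [0.5909, 0.0033, 0.0101]
orientation: [0.653, 0.713, 0.188, 0.17]
force: [0.2, -0.5, 0.7]
width: 0.701
```

{"op": "move_arm", "data": {
  "targets": [
    [[0, 0.0004, 0.0002, 0, 0, 0], [0, 0.0008, 0.0004, 0, 0, 0], [0, 0.0012, 0.0006, 0, 0, 0], [0, 0.0016, 0.0009, 0, 0, 0], [0, 0.0021, 0.0012, 0, 0, 0], [0, 0.0026, 0.0015, 0, 0, 0], [0, 0.003, 0.0017, 0, 0, 0], [0, 0.003, 0.0017, 0, 0, 0]]
  ]
}}

```text
time: 25.45
tcp_pos: [0.5941, 0.0036, 0.0101]
orientation: [0.654, 0.713, 0.188, 0.17]
force: [-4.9, -1.0, 3.2]
width: 0.7
```

{"op": "move_arm", "data": {
  "targets": [
    [[0, 0.0005, 0.0003, 0, 0, 0], [0, 0.001, 0.0006, 0, 0, 0], [0, 0.0015, 0.0009, 0, 0, 0], [0, 0.002, 0.0012, 0, 0, 0], [0, 0.0025, 0.0015, 0, 0, 0], [0, 0.003, 0.0017, 0, 0, 0], [0, 0.003, 0.0017, 0, 0, 0], [0, 0.003, 0.0017, 0, 0, 0]]
  ]
}}

```text
time: 26.45
tcp_pos: [0.5946, 0.0036, 0.0098]
orientation: [0.654, 0.714, 0.186, 0.167]
force: [-36.9, -3.2, 23.0]
width: 0.698
```

{"op": "move_arm", "data": {
  "targets": [
    [[0, -0.012, -0.008, 0, 0, 0], [0, -0.03, -0.02, 0, 0, 0], [0, -0.06, -0.045, 0, 0, 0], [0, -0.08, -0.09, 0, 0, 0], [0, -0.075, -0.14, 0, 0, 0], [0, -0.06, -0.19, 0, 0, 0], [0, -0.04, -0.23, 0, 0, 0], [0, -0.03, -0.26, 0, 0, 0]]
  ]
}}

```text
time: 27.45
tcp_pos: [0.4435, -0.0107, 0.226]
orientation: [0.653, 0.714, 0.187, 0.169]
force: [-0.1, -1.0, -0.4]
width: 0.701
```

{"op": "move_arm", "data": {
  "targets": [
    [[0, 0, 0, 0, 0, 0], [0, 0, 0, 0, 0, 0], [0, 0, 0, 0, 0, 0], [0, 0, 0, 0, 0, 0], [0, 0, 0, 0, 0, 0], [0, 0, 0, 0, 0, 0], [0, 0, 0, 0, 0, 0], [0, 0, 0, 0, 0, 0]]
  ]
}}

```text
time: 28.45
tcp_pos: [0.4435, -0.0107, 0.226]
orientation: [0.653, 0.714, 0.187, 0.169]
force: [0.0, 0.6, -0.8]
width: 0.699
```

```bash
python3 look.py 15
```

```text
[ 0.4435 -0.0107  0.226 ] [-0.2161 -0.8393  2.0297  0.1501  1.4636 -1.8541] 28.55 [-0.7527  0.1783  0.2844]
```

View pics/top15c.png

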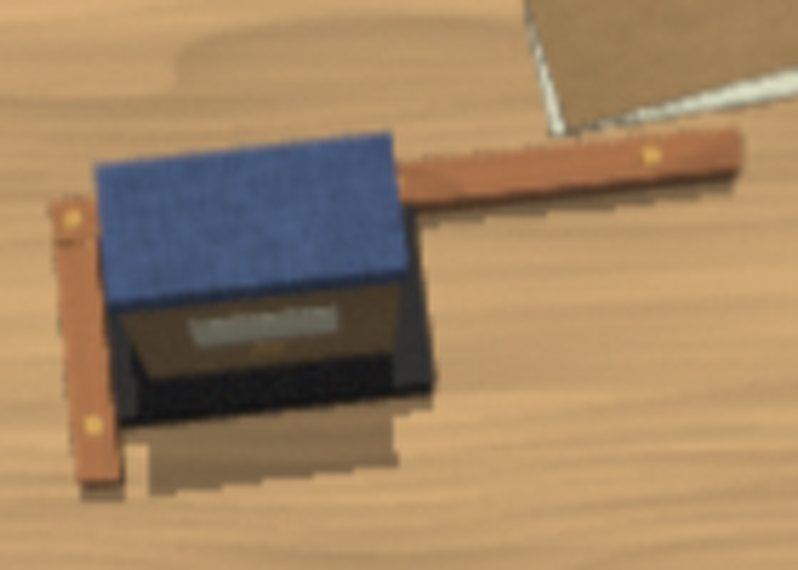

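View pics/scene15c.png

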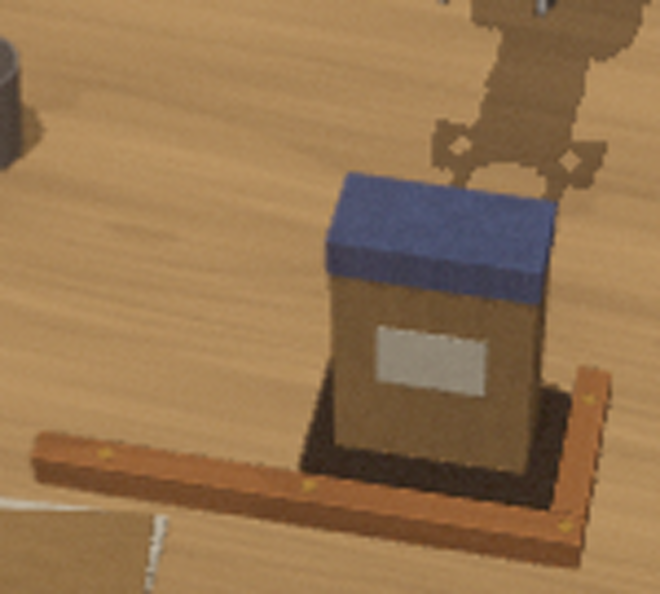

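View pics/top15.png

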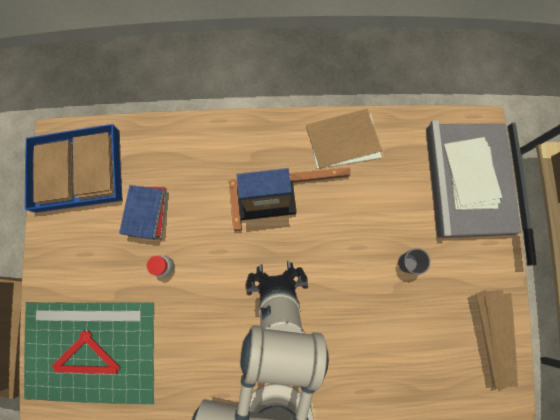

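```bash
python3 -c "
from station import env
print(env.hand_in()); print(env.get_obs()['time'])"
```

```text
the job is handed in; nothing more can be done
None
the job is handed in; nothing more can be done
```

The document box is in the labelling corner, with its foot against both the back rail and the left stop. The job is handed in at about 28.6 s of the 66 s allowed.

I pushed only on the black foot with tilted, partly open fingers, about 20 mm above the bench (planned height). The sequence was:
1. Push the box forward while squaring it, until it met the back rail (force rose to about 35 N).
2. Slide it along the rail to the left stop. It stopped moving at 18–24 N.
3. Give one last check push towards the rail. The fingers moved about 0.5 mm while the force rose to about 37 N.

**Last checks:**
- The final top and scene pictures show the box upright, with no visible gap at the rail or the stop.
- The jar, cup and books are at the same pixels as at the start.
- The arm is clear, with about 0 N on the tool.
- The top and scene cameras disagreed by about 5 mm on where the corner is. I took flushness from contact forces and pictures, and did not re-fit the box's final position.
- No check failed.

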